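# Feed the slide by one turn of the hand wheel

## Robot

A 6-joint arm with a two-finger parallel gripper is mounted at the origin on a cart in front of the work surface, level with it; the furniture and walls round the work are solid. World frame = base frame: x ahead of the robot, y to its left, z up, the work surface at z = 0. Lengths are in m, angles in rad, forces in N, time in s.
With the tool pointing down it reaches from about 0.3 to 0.875 m from the base axis. Payload 6.4 kg.
Tool frame: the origin (TCP) lies at the very end of the fingers, on their centre line; the grasp point (between the pads) lies 19 mm behind it (ctrl.hold_point_z is the distance from the TCP to the grasp point, in m); y points along the fingers, x is the direction in which the jaws open and shut, and the axes are right-handed (so a half turn about y gives the same grasp; the last joint's range is limited). The gripper opens to 85 mm and grips with 20 to 120 N. Pads are 22 mm wide; open, the fingers measure 114 mm over their backs; the gripper's body (76 mm by 85 mm) begins 54 mm behind the grasp point. The pads swing forward as they close: fully open they stand 13 mm farther back than shut.
Start: joints at [-1.344, 0.181, 1.607, -0, 1.354, -0.206], TCP at [0.241, -0.522, 0.231] pointing down, gripper open.
Joint ranges: [-2.99, 2.99], [-0.89, 2.07], [0.3, 2.58], [-1.14, 4.28], [0, 2.63], [-3.12, 3.12]. Speed limits (rad/s): [2.57, 2.57, 3.01, 3.14, 3.14, 3.14].

## Interface

Orientations are given as a unit quaternion [w, x, y, z].
In Python, from bench import ctrl, imaging gives the robot as it stands.
- The arm moves only by the shell command python3 -m jog 'ROWS'. ROWS is JSON, a list of rows, each a list of 3 entries, a list of its own where there are three numbers: the shift along the tool's x, y, z in cm, then the turn, a rotation vector about the tool's x, y, z in rad, then the finger opening in cm, from 0 to 8.54. A call has 1 to 12 rows; each row shifts and turns the pose as measured when the row begins, along the tool's axes as they then stand; what a row does not reach is not made up. A row lasts 1/12 s, in which the tool goes at most 41.7 mm and 7.16 degrees, less where a joint would pass 70% of its speed; a pose out of reach is approached as far as the arm can. A call is refused whole if a number of a shift passes 4.17 or a number of a turn 0.125, either way. A call with a gripper value outside its range is refused whole. The fingers move at their own pace and stop on an object; the grip force is fixed at half the most. Time passes only in rows, so rows that do not move let the fingers close. It gives the time, the measured TCP pose, the force and the opening at its end, in the units of the state.
- ctrl.get_obs(): the state, without advancing time (a new reading comes with each control period).
- imaging.camera(name): name is "scene" or "top" or "wrist"; returns a dict with "frame" (420x560x3 uint8, red, green, blue), "depth" (420x560 float32, m along the optical axis (not along the pixel's ray), 0 where there is no reading), "K" (3x3 intrinsics, pixels), "R" (3x3) and "t" (3): a world point X has camera coordinates R X + t. Camera axes: x right, y down, z forward; pixel columns grow to the right and rows downward; lengths in m; the calibration is good to about 2 mm. A picture is of the moment at which its call begins.
- ctrl.hand_in(): hands the job in, once; it reports no verdict.
The state is a dict: "time_s": time; "q": joint angles; "dq": joint speeds; "joint_efforts": joint torques, N m; "eef_pos": TCP position; "eef_rot": TCP orientation; "wrist_force": force on the tool from outside, world axes, zero at the start; "torque": the same for the moment, N m; "opening": opening from 0.0 (shut) to 1.0 (fully open).
Only numpy, scipy, OpenCV 4.12 (cv2) and the standard library are available. Lean on these libraries where they do the work, as an engineer would, in place of code of your own. Each camera call takes 0.05 s, during which the arm holds its last target. There are 200 camera calls.

## Task

Move the stop on the screw-feed slide forward by one screw pitch: with the fingers, push the hand wheel round clockwise (seen from above) by its upright handle through exactly one full turn, from the pointer right round until the handle stands level with the pointer again, and do not go past it. Only push the handle, gently: do not grip it, and do not shift the loose tools and parts lying round the unit. Then take the hand clear.

Things in the scene. Friction and masses are not known exactly. Their poses are not given: they have to be found in the camera images.
- feed_unit: screw-feed slide fixed to the worktop; origin on the worktop under the wheel's axis, x along the slide, away from the robot, z up. Base plate 345 x 110 mm, from 65 mm in front of the axis to 280 mm behind it; grey round gear housing 94 mm across, 72 mm high, under the wheel; the carriage's stop is 91 mm high. Nothing but the handle rises above 118 mm
- wheel_centre (a point): point on the upright axis of the hand wheel, 112 mm above the worktop, level with the top of its rim. The dark wheel lies flat on top of the gear housing: rim 135 mm over all and 15 mm thick, its top 112 mm above the worktop, three spokes, hub 40 mm across that rises to 118 mm
- handle (a point): centre of the wheel's only handle, an upright black round grip 18 mm in diameter, on the rim 60 mm from the wheel's axis; its top is 163 mm and this point 138 mm above the worktop. Fixed to the wheel, it goes round with it. It takes about 3 N of push along its circle; the wheel stays where it is left
- pointer (a point): inner end of the bright steel pointer, 78 mm from the wheel's axis just outside the rim; 12 mm wide, top 108 mm above the worktop, reaching out to 91 mm from the axis. It is at any angle round the wheel; the handle starts level with it (same direction from the axis). It is fixed to the gear housing and does not turn with the wheel
- feed_wheel (a joint): angle of the hand wheel in rad relative to the pointer: 0 at the start with the handle level with the pointer, growing clockwise seen from above; one full turn is 6.283. One clockwise turn moves the carriage with the stop 24 mm away from the wheel
- screwdriver_red: loose screwdriver with a red handle, 214 mm long, lying to the left of the slide; origin under its middle. To be left alone
- spanner_13: loose combination spanner, 210 mm long, 7 mm high, lying to the right of the slide; origin under its middle. To be left alone
- hex_key_5: loose black hex key, 83 x 31 mm, 5 mm high, lying to the right of the gear housing; origin under its middle. To be left alone
- nut_m12: loose steel hexagon nut, 19 mm across flats, 9 mm high, lying to the left of the gear housing; origin under its middle. To be left alone
- pencil_flat: loose carpenter's pencil, 168 mm long, 7 mm high, lying in front of the gear housing; origin under its middle. To be left alone

How it is judged:
On the way:
1. the wheel has been pushed half-way round clockwise (value of joint feed_wheel between 2.9 and 4.5 rad), for 0.05 s.
At the end, for the whole second after the job is handed in: The hand wheel has made one clockwise turn, to within 10 degrees (0.175 rad), so that its handle is level with the pointer again, and it is at rest (value of joint feed_wheel between 6.108 and 6.458 rad and velocity of joint feed_wheel between -0.05 and 0.05 rad/s); the robot touches nothing.
It fails at once if the wheel is turned backwards by more than 0.2 rad from its start (value of joint feed_wheel below -0.2 rad).
It fails at once if the handle goes past the pointer by more than 0.3 rad after its turn (value of joint feed_wheel above 6.583 rad).
It fails at once if the handle is gripped or forced: more than 25 N between the fingers and the wheel (contact force between the fingers and feed_wheel above 25 N).
It fails at once if a loose tool or part is shifted by more than 15 mm (distance of any of screwdriver_red, spanner_13, hex_key_5, nut_m12, pencil_flat from where it was at the start of the episode above 0.015 m).
It also fails if it takes over 54 s, if anything falls off the work surface, if the arm or the gripper's body presses on something with over 40 N, if the wrist force passes 120 N, or if a joint passes its speed limit or range.

## Working session

There is one attempt and no reset: what is moved stays moved. The work goes in short steps, Python scripts to look and compute and a shell command to move; the robot and the scene stay as the last step left them, time stands still between calls to the robot, and variables do not carry over. Pictures are saved under pics/ and viewed, about 8 in all and at most 12, crops included, and the job is handed in when it is done.

```bash
mkdir -p pics; ls
python3 - <<'E'
from bench import ctrl, imaging
import cv2
for n in ("top","scene"):
    c=imaging.camera(n); cv2.imwrite(f"pics/{n}1.png",c["frame"][:,:,::-1]); print(n,c["K"].round(1).tolist(),c["R"].round(3).tolist(),c["t"].round(3).tolist())
o=ctrl.get_obs(); print(o)
E
```

```text
pics
top [[409.6, 0.0, 279.7], [0.0, 409.6, 204.0], [0.0, 0.0, 1.0]] [[-0.019, -1.0, 0.006], [-0.988, 0.018, -0.151], [0.15, -0.008, -0.989]] [-0.02, 0.604, 0.848]
scene [[443.8, 0.0, 277.9], [0.0, 443.8, 208.0], [0.0, 0.0, 1.0]] [[-0.754, -0.656, 0.017], [-0.285, 0.304, -0.909], [0.591, -0.691, -0.416]] [0.462, 0.29, 0.509]
{'time_s': 0.1, 'q': array([-1.34427849e+00,  1.81487409e-01,  1.60790891e+00, -5.59888570e-06,
        1.35381727e+00, -2.06284425e-01]), 'dq': array([-0.00031313, -0.00018825, -0.00379485,  0.00163684, -0.00087422,
       -0.00114732]), 'joint_efforts': array([-2.59413109e-04, -4.45872402e+01, -3.52239525e+01, -3.23088807e-04,
        4.15066213e-03,  1.79100357e-05]), 'eef_pos': array([ 0.24107111, -0.5214693 ,  0.2304622 ]), 'eef_rot': array([ 0.59609607, -0.5952966 ,  0.38139039, -0.38056906]), 'wrist_force': array([-0.25841385, -0.53719774, -0.08844435]), 'torque': array([-0.03095515,  0.02492069,  0.01940497]), 'opening': 0.9991340173550144}
```

View pics/top1.png

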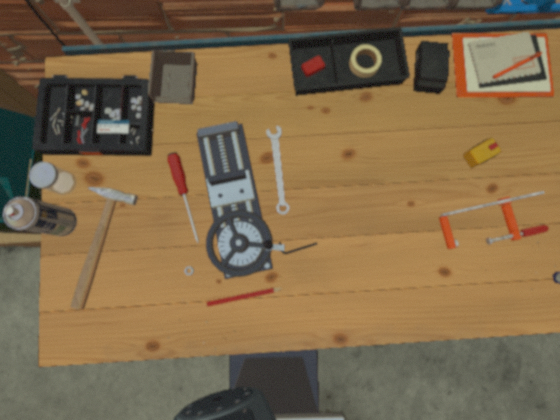

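View pics/scene1.png

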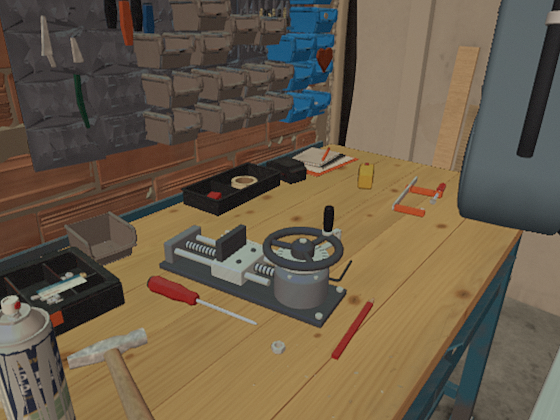

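The top view shows the wheel hub near (239,243), with the handle near (267,244) and the pointer near (279,248). The wheel is to the front-left, with the nut, pencil and hex key around it. I'll enlarge that area.

```bash
cat > h.py <<'E'
import numpy as np, cv2
from bench import ctrl, imaging
def ray(c,u,v,z):
    "pixel -> world point at height z"
    d=c["R"].T@np.linalg.inv(c["K"])@[u,v,1]; o=-c["R"].T@c["t"]
    return o+d*(z-o[2])/d[2]
def proj(c,X):
    p=c["K"]@(c["R"]@np.asarray(X)+c["t"]); return p[:2]/p[2]
E
python3 - <<'E'
from h import *
c=imaging.camera("top")
f=c["frame"][:,:,::-1][190:310,180:330]
cv2.imwrite("pics/crop1.png",cv2.resize(f,None,fx=5,fy=5,interpolation=cv2.INTER_CUBIC))
# rim-top points by height from depth
d=c["depth"]; v,u=np.mgrid[:420,:560]
P=np.stack([(u-c["K"][0,2])/c["K"][0,0]*d,(v-c["K"][1,2])/c["K"][1,1]*d,d],-1)
W=(P-c["t"])@c["R"]
def sel(a,b): 
    m=(W[...,2]>a)&(W[...,2]<b)&(d>0)&(v>190)&(v<300)&(u>190)&(u<300); return W[m],u[m],v[m]
w,_,_=sel(.105,.117); print(len(w),w.mean(0))
(x,y),r=cv2.minEnclosingCircle(w[:,:2].astype(np.float32)); print(x,y,r)
w,uu,vv=sel(.130,.2); print("handle",len(w),w.min(0),w.max(0),uu.min(),uu.max(),vv.min(),vv.max())
w=w[w[:,2]>.155];print(len(w),w.mean(0) if len(w) else 0)
for (a,b) in ((239,243),): print(ray(c,a,b,.118))
E
```

```text
1827 [0.51784423 0.0533397  0.1103493 ]
0.5180590748786926 0.0413377620279789 0.0784287303686142
handle 71 [ 0.50255264 -0.01436066  0.13073318] [0.51850117 0.00086162 0.16495544] 264 272 240 249
58 [ 0.51102321 -0.00661612  0.16055569]
[0.51596682 0.05122516 0.118     ]
```

View pics/crop1.png

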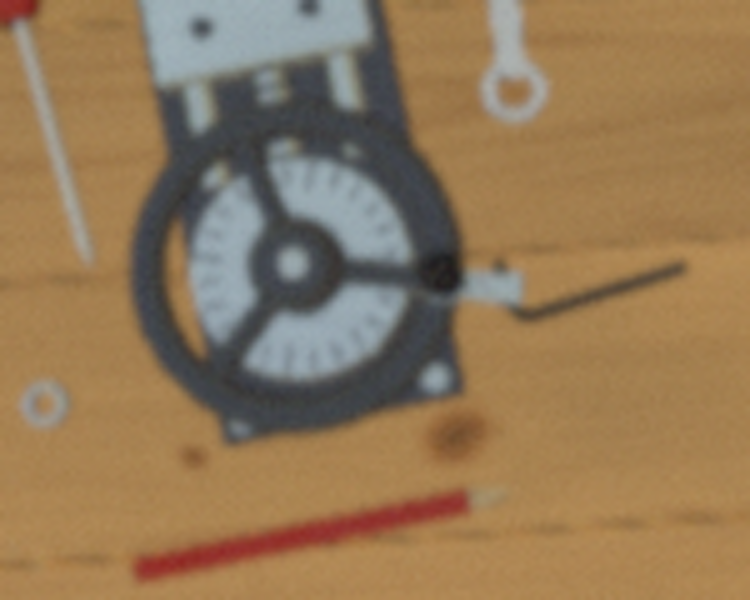

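Hub crop (293,263), handle crop (440,270) and pointer crop (465–522,286) give a wheel centre near (0.517, 0.052). The handle is about 59 mm away at roughly -96°, which agrees with the 60 mm given. Next I'll work out the tool-axis shifts to get behind the handle.

```bash
cat >> h.py <<'E'
from scipy.spatial.transform import Rotation as Rn
C=np.array([.517,.0515]); 
def rot(o): w,x,y,z=o["eef_rot"]; return Rn.from_quat([x,y,z,w]).as_matrix()
def circ(deg,z,r=.060): a=np.radians(deg); return np.array([C[0]+r*np.cos(a),C[1]+r*np.sin(a),z])
def go(X): 
    o=ctrl.get_obs(); return (rot(o).T@(np.asarray(X)-o["eef_pos"])*100).round(2)
def arc(step,n,z=.130,aim=None):
    "rows of shifts (cm) going clockwise along the circle by step degrees from the present angle"
    o=ctrl.get_obs(); p=o["eef_pos"]; R=rot(o); d=p[:2]-C
    a=np.degrees(np.arctan2(d[1],d[0])); print("t",round(o["time_s"],2),"ang",a.round(1),"r",np.hypot(*d).round(4),"z",p[2].round(4),"F",o["wrist_force"].round(1))
    q=p
    for i in range(1,n+1):
        X=circ(a-step*i,z); print((R.T@(X-q)*100).round(2).tolist()); q=X
E
python3 - <<'E'
from h import *
o=ctrl.get_obs();R=rot(o);print(R.round(4))
c=imaging.camera("top")
for (a,b) in ((465,285),(520,290)):
    X=ray(c,180+a/5,190+b/5,.108);d=X[:2]-C;print("pointer",X,np.hypot(*d),np.degrees(np.arctan2(d[1],d[0])))
h=ray(c,180+440/5,190+270/5,.163);d=h[:2]-C;print("handle",h,np.hypot(*d),np.degrees(np.arctan2(d[1],d[0])))
print(go(circ(-58,.23)))
E
```

```text
[[ 4.194e-01 -3.000e-04  9.078e-01]
 [-9.078e-01  1.400e-03  4.194e-01]
 [-1.400e-03 -1.000e+00  3.000e-04]]
pointer [ 0.50729205 -0.01564288  0.108     ] 0.06784106687641595 -98.22717506539992
pointer [ 0.50488575 -0.03755835  0.108     ] 0.08987849714439224 -97.7461735871565
handle [ 0.51046601 -0.00695226  0.163     ] 0.05881632473125201 -96.37823476410223
[-34.5    0.12  49.84]
```

```bash
python3 -m jog '[[[-1.7,0,2.4],[0,0,0],0],[[-1.7,0,2.4],[0,0,0],0],[[-1.7,0,2.4],[0,0,0],0],[[-1.7,0,2.4],[0,0,0],0],[[-1.7,0,2.4],[0,0,0],0],[[-1.7,0,2.4],[0,0,0],0],[[-1.7,0,2.4],[0,0,0],0],[[-1.7,0,2.4],[0,0,0],0],[[-1.7,0,2.4],[0,0,0],0],[[-1.7,0,2.4],[0,0,0],0],[[-1.7,0,2.4],[0,0,0],0],[[-1.7,0,2.4],[0,0,0],0]]'; python3 -c "
from h import *
print(go(circ(-58,.23)))"
```

```text
time_s: 1.2
eef_pos: [0.4203, -0.2067, 0.2284]
eef_rot: [0.594, -0.593, 0.385, -0.383]
wrist_force: [0.5, -0.4, 0.5]
opening: -0.001
[-13.66  -0.14  20.21]
```

```bash
python3 -m jog '[[[-1.7,0,2.5],[0,0,0],0],[[-1.7,0,2.5],[0,0,0],0],[[-1.7,0,2.5],[0,0,0],0],[[-1.7,0,2.5],[0,0,0],0],[[-1.7,0,2.5],[0,0,0],0],[[-1.7,0,2.5],[0,0,0],0],[[-1.7,0,2.5],[0,0,0],0],[[-1.2,0,2],[0,0,0],0],[[-0.5,0,0.7],[0,0,0],0],[[0,0,0],[0,0,0],0]]'; python3 -c "
from h import *
print(go(circ(-58,.23)),rot(ctrl.get_obs()).round(3))"
```

```text
time_s: 2.03
eef_pos: [0.5544, 0.0175, 0.2278]
eef_rot: [0.595, -0.594, 0.383, -0.382]
wrist_force: [-0.1, 0.6, -0.0]
opening: -0.003
[ 1.3  -0.22 -1.21] [[ 0.415 -0.001  0.91 ]
 [-0.91   0.003  0.415]
 [-0.003 -1.    -0.   ]]
```

```bash
python3 -m jog '[[[0.8,0,-0.8],[0,0,0],0],[[0.4,0,-0.4],[0,0,0],0],[[0,2.5,0],[0,0,0],0],[[0,2.5,0],[0,0,0],0],[[0,2,0],[0,0,0],0],[[0,0.6,0],[0,0,0],0],[[0,0,0],[0,0,0],0]]'
python3 - <<'E'
from h import *
print(go(circ(-57,.130)))
c=imaging.camera("top"); f=c["frame"][:,:,::-1][190:310,180:330]
cv2.imwrite("pics/crop2.png",cv2.resize(f,None,fx=4,fy=4,interpolation=cv2.INTER_CUBIC))
c=imaging.camera("scene"); f=c["frame"][:,:,::-1][180:330,230:400]
cv2.imwrite("pics/scene2.png",cv2.resize(f,None,fx=4,fy=4,interpolation=cv2.INTER_CUBIC))
E
```

```text
time_s: 2.62
eef_pos: [0.5449, -0.0096, 0.1511]
eef_rot: [-0.593, 0.594, -0.384, 0.385]
wrist_force: [0.2, 0.3, 0.2]
opening: 0.001
[-0.8   2.11  0.88]
```

View pics/scene2.png

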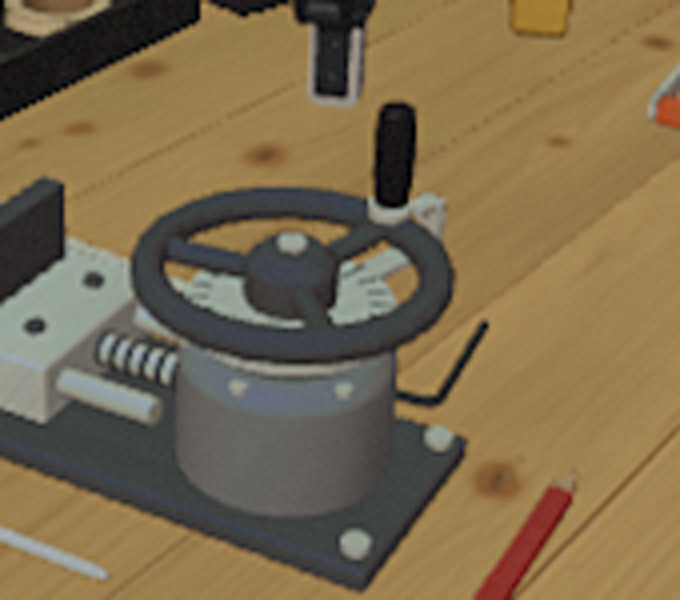

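The fingertip at (335,100) is clear of the handle at (395,150) and on its trailing side. I'll finish the descent.

```bash
python3 -m jog '[[[-0.5,1.2,0.5],[0,0,0],0],[[-0.3,0.6,0.3],[0,0,0],0],[[0,0.2,0],[0,0,0],0],[[0,0,0],[0,0,0],0]]'; python3 -c "
from h import *
arc(6,12)"
```

```text
time_s: 3.05
eef_pos: [0.5531, 0.0008, 0.1352]
eef_rot: [0.594, -0.592, 0.381, -0.388]
wrist_force: [-0.0, 0.2, 0.8]
opening: 0.003
t 3.05 ang -54.5 r 0.0622 z 0.1352 F [-0.   0.2  0.8]
[-0.13, 0.51, -0.67]
[0.03, -0.0, -0.63]
[-0.04, -0.01, -0.63]
[-0.1, -0.01, -0.62]
[-0.17, -0.01, -0.6]
[-0.23, -0.01, -0.58]
[-0.29, -0.01, -0.56]
[-0.35, -0.01, -0.52]
[-0.4, -0.01, -0.48]
[-0.45, -0.01, -0.44]
[-0.49, -0.01, -0.39]
[-0.53, -0.01, -0.34]
```

```bash
python3 -m jog '[[[-0.1,0.3,-0.5],[0,0,0],0],[[0,0.1,-0.5],[0,0,0],0],[[0,0,-0.5],[0,0,0],0],[[-0.1,0,-0.6],[0,0,0],0],[[-0.2,0,-0.6],[0,0,0],0],[[-0.2,0,-0.6],[0,0,0],0],[[-0.3,0,-0.55],[0,0,0],0]]'; python3 -c "
from h import *
arc(6,12)"
```

```text
time_s: 3.63
eef_pos: [0.5139, -0.0062, 0.1321]
eef_rot: [0.596, -0.591, 0.379, -0.39]
wrist_force: [3.3, 1.2, -0.7]
opening: 0.0
t 3.63 ang -93.1 r 0.0578 z 0.1321 F [ 3.3  1.2 -0.7]
[-0.12, 0.2, -0.65]
[-0.37, -0.01, -0.51]
[-0.42, -0.01, -0.47]
[-0.47, -0.01, -0.42]
[-0.51, -0.01, -0.37]
[-0.54, -0.01, -0.31]
[-0.57, -0.01, -0.25]
[-0.6, -0.01, -0.19]
[-0.61, -0.01, -0.13]
[-0.62, -0.01, -0.06]
[-0.63, -0.01, 0.0]
[-0.62, -0.0, 0.07]
```

Contact is made with about 3.5 N, as expected. I'll continue along the arc.

```bash
python3 -m jog '[[[-0.15,0.1,-0.65],[0,0,0],0],[[-0.35,0,-0.5],[0,0,0],0],[[-0.4,0,-0.47],[0,0,0],0],[[-0.45,0,-0.42],[0,0,0],0],[[-0.5,0,-0.37],[0,0,0],0],[[-0.55,0,-0.3],[0,0,0],0],[[-0.57,0,-0.25],[0,0,0],0],[[-0.6,0,-0.2],[0,0,0],0]]'; python3 -c "
from h import *
arc(6,12)"
```

```text
time_s: 4.3
eef_pos: [0.4705, 0.0133, 0.1336]
eef_rot: [0.598, -0.588, 0.375, -0.395]
wrist_force: [3.4, -2.2, 0.1]
opening: 0.001
t 4.3 ang -140.6 r 0.0602 z 0.1336 F [ 3.4 -2.2  0.1]
[-0.62, 0.34, -0.13]
[-0.62, -0.01, -0.07]
[-0.63, -0.01, -0.0]
[-0.62, -0.01, 0.06]
[-0.62, -0.01, 0.13]
[-0.6, -0.0, 0.19]
[-0.58, -0.0, 0.25]
[-0.55, -0.0, 0.31]
[-0.51, 0.0, 0.37]
[-0.47, 0.0, 0.42]
[-0.42, 0.01, 0.46]
[-0.37, 0.01, 0.51]
```

```bash
python3 -m jog '[[[-0.62,0.15,-0.13],[0,0,0],0],[[-0.62,0.1,-0.07],[0,0,0],0],[[-0.63,0,0],[0,0,0],0],[[-0.62,0,0.06],[0,0,0],0],[[-0.62,0,0.13],[0,0,0],0],[[-0.6,0,0.19],[0,0,0],0],[[-0.58,0,0.25],[0,0,0],0],[[-0.55,0,0.31],[0,0,0],0],[[-0.51,0,0.37],[0,0,0],0],[[-0.47,0,0.42],[0,0,0],0]]'
cat >> h.py <<'E'
R0=np.array([[.4194,0,.9078],[-.9078,0,.4194],[0,-1,0]])
def tilt(): print("turn to restore",Rn.from_matrix(rot(ctrl.get_obs()).T@R0).as_rotvec().round(3))
E
python3 -c "
from h import *
tilt();arc(6,12)"
```

```text
time_s: 5.13
eef_pos: [0.4548, 0.0784, 0.1281]
eef_rot: [0.595, -0.591, 0.377, -0.393]
wrist_force: [-1.9, -2.0, -0.3]
opening: -0.001
turn to restore [-0.017 -0.014  0.015]
t 5.13 ang 156.6 r 0.0678 z 0.1281 F [-1.9 -2.  -0.3]
[0.18, -0.17, 1.01]
[-0.35, 0.0, 0.52]
[-0.29, 0.01, 0.56]
[-0.23, 0.01, 0.58]
[-0.17, 0.01, 0.6]
[-0.1, 0.01, 0.62]
[-0.04, 0.01, 0.63]
[0.03, 0.01, 0.63]
[0.09, 0.01, 0.62]
[0.16, 0.01, 0.61]
[0.22, 0.01, 0.59]
[0.28, 0.01, 0.56]
```

Tilt is about 1.5°, which is fine. The radius has drifted out to 68 mm, so I'll pull it in smoothly.

```bash
python3 -m jog '[[[-0.1,-0.05,0.7],[0,0,0],0],[[-0.1,0,0.65],[0,0,0],0],[[-0.1,0,0.62],[0,0,0],0],[[-0.05,0,0.62],[0,0,0],0],[[-0.05,0,0.6],[0,0,0],0],[[0,0,0.6],[0,0,0],0]]'; 
python3 -c "
from h import *
tilt();arc(6,10)"
```

```text
time_s: 5.63
eef_pos: [0.4862, 0.103, 0.127]
eef_rot: [0.595, -0.592, 0.381, -0.388]
wrist_force: [-2.9, -1.9, 2.5]
opening: -0.001
turn to restore [-0.009 -0.011  0.007]
t 5.63 ang 120.9 r 0.06 z 0.127 F [-2.9 -1.9  2.5]
[-0.04, -0.29, 0.63]
[0.03, 0.01, 0.63]
[0.09, 0.01, 0.62]
[0.15, 0.01, 0.61]
[0.22, 0.01, 0.59]
[0.28, 0.01, 0.56]
[0.34, 0.01, 0.53]
[0.39, 0.01, 0.49]
[0.44, 0.01, 0.45]
[0.48, 0.01, 0.4]
```

```bash
python3 -m jog '[[[-0.02,-0.2,0.63],[0,0,0],0],[[0.05,-0.1,0.63],[0,0,0],0],[[0.12,0,0.62],[0,0,0],0],[[0.2,0,0.6],[0,0,0],0],[[0.25,0,0.57],[0,0,0],0],[[0.32,0,0.54],[0,0,0],0],[[0.38,0,0.5],[0,0,0],0]]'; 
python3 -c "
from h import *
tilt();arc(6,10)"
```

```text
time_s: 6.22
eef_pos: [0.5324, 0.1062, 0.1294]
eef_rot: [-0.592, 0.594, -0.381, 0.388]
wrist_force: [-4.1, -0.9, 0.5]
opening: 0.001
turn to restore [-0.003 -0.012  0.009]
t 6.22 ang 74.2 r 0.0568 z 0.1294 F [-4.1 -0.9  0.5]
[0.19, -0.05, 0.66]
[0.47, 0.01, 0.41]
[0.51, 0.01, 0.36]
[0.55, 0.01, 0.31]
[0.58, 0.01, 0.25]
[0.6, 0.01, 0.19]
[0.62, 0.01, 0.12]
[0.63, 0.01, 0.06]
[0.63, 0.01, -0.01]
[0.62, 0.01, -0.07]
```

```bash
python3 -m jog '[[[0.3,-0.05,0.62],[0,0,0],0],[[0.45,0,0.45],[0,0,0],0],[[0.51,0,0.38],[0,0,0],0],[[0.55,0,0.31],[0,0,0],0],[[0.58,0,0.25],[0,0,0],0],[[0.6,0,0.18],[0,0,0],0],[[0.62,0,0.1],[0,0,0],0]]'; 
python3 -c "
from h import *
tilt();arc(6,10)"
```

```text
time_s: 6.8
eef_pos: [0.5566, 0.0735, 0.1293]
eef_rot: [-0.58, 0.606, -0.391, 0.379]
wrist_force: [-15.6, -0.2, 10.5]
opening: -0.003
turn to restore [ 0.04  -0.015  0.006]
t 6.8 ang 29.1 r 0.0453 z 0.1293 F [-15.6  -0.2  10.5]
[0.5, -0.13, 1.48]
[0.63, 0.01, -0.04]
[0.62, 0.01, -0.11]
[0.6, 0.01, -0.17]
[0.58, 0.01, -0.23]
[0.56, 0.02, -0.29]
[0.52, 0.02, -0.35]
[0.48, 0.02, -0.4]
[0.44, 0.02, -0.45]
[0.39, 0.02, -0.49]
```

Force has risen to 19 N with the radius down to 45 mm, so the finger is wedging on the inside of the handle. I'll unload it and look.

```bash
python3 -m jog '[[[-0.25,0,-0.5],[0,0,0],0],[[-0.2,0,-0.4],[0,0,0],0],[[0,0,0],[0,0,0],0]]'
python3 - <<'E'
from h import *
tilt();arc(6,1)
a=imaging.camera("top")["frame"][190:310,180:330]; b=imaging.camera("scene")["frame"][190:310,230:380]
cv2.imwrite("pics/p3.png",cv2.resize(np.hstack([a,b])[:,:,::-1],(800,320),interpolation=cv2.INTER_CUBIC))
E
```

```text
time_s: 7.05
eef_pos: [0.5494, 0.0731, 0.1307]
eef_rot: [-0.581, 0.604, -0.391, 0.381]
wrist_force: [0.3, -0.4, -0.6]
opening: -0.0
turn to restore [ 0.035 -0.017  0.007]
t 7.05 ang 33.7 r 0.039 z 0.1307 F [ 0.3 -0.4 -0.6]
[0.26, -0.01, 2.15]
```

View pics/p3.png

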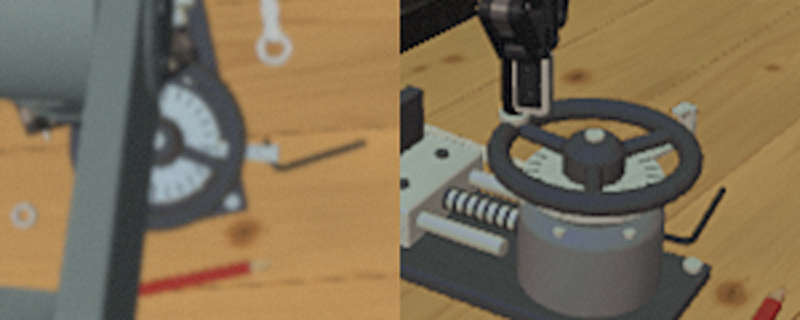

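The handle's collar is just visible behind the finger. The visible spoke puts the handle at about 11°, roughly 252° done, and the finger had slipped to the inside of it. I'll back off to the trailing side and outward.

```bash
python3 -m jog '[[[-0.8,0,0.3],[0,0,0],0],[[-0.7,0,0.5],[0.03,-0.01,0],0],[[-0.5,0,0.6],[0,0,0],0],[[-0.2,0,0.2],[0,0,0],0],[[0,0,0],[0,0,0],0]]'
python3 - <<'E'
from h import *
tilt();arc(4,8)
a=imaging.camera("wrist")["frame"]; b=imaging.camera("scene")["frame"][190:310,230:380]
cv2.imwrite("pics/p4.png",np.hstack([cv2.resize(a,(400,300)),cv2.resize(b,(400,300))])[:,:,::-1])
E
```

```text
time_s: 7.57
eef_pos: [0.558, 0.1035, 0.1313]
eef_rot: [-0.593, 0.596, -0.381, 0.385]
wrist_force: [0.5, 0.5, -0.3]
opening: 0.001
turn to restore [ 0.    -0.006  0.008]
t 7.57 ang 51.8 r 0.0662 z 0.1313 F [ 0.5  0.5 -0.3]
[0.66, 0.14, -0.37]
[0.39, 0.0, 0.15]
[0.4, 0.0, 0.12]
[0.41, 0.0, 0.1]
[0.41, 0.0, 0.07]
[0.42, 0.0, 0.04]
[0.42, 0.0, 0.01]
[0.42, 0.0, -0.02]
```

View pics/p4.png

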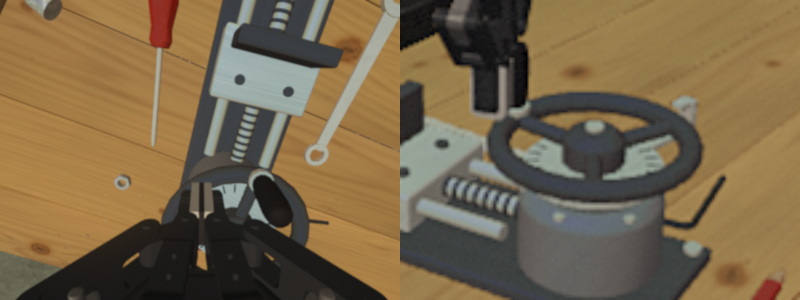

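Run:
```python
from h import *
c=imaging.camera("wrist")
for u,v,z in ((259,180,.116),(280,214,.163)):
    X=ray(c,u*1.4,v*1.4,z);d=X[:2]-C;print(X,np.hypot(*d),np.degrees(np.arctan2(d[1],d[0])))
print([proj(c,circ(a,.163))/1.4 for a in (20,15,10,5)])
```

```text
[0.5772046  0.06307528 0.116     ] 0.06130727027835312 10.883207272394705
[0.57956998 0.0638026  0.163     ] 0.06376798427634686 11.123679607581858
[array([262.27112388, 217.37713879]), array([271.11722274, 218.24266781]), array([279.7171215, 219.7572418]), array([287.97968648, 221.89880759])]
```

The wrist view agrees: the handle is at 11° with r near 60, so 108° remain. I'll resume, holding the radius at about 60–63 mm with shorter calls.

```bash
python3 -m jog '[[[0.5,0.05,-0.1],[0,0,0],0],[[0.45,0.05,0.05],[0,0,0],0],[[0.4,0,0.08],[0,0,0],0],[[0.4,0,0.08],[0,0,0],0],[[0.4,0,0.05],[0,0,0],0]]'
python3 - <<'E'
from h import *
tilt();arc(5,10)
E
```

```text
time_s: 8.13
eef_pos: [0.5687, 0.0813, 0.13]
eef_rot: [-0.592, 0.596, -0.381, 0.385]
wrist_force: [0.1, 0.8, 0.0]
opening: -0.001
turn to restore [ 0.002 -0.008  0.008]
t 8.13 ang 29.9 r 0.0597 z 0.13 F [0.1 0.8 0. ]
[0.52, 0.01, 0.06]
[0.52, 0.0, -0.02]
[0.52, 0.0, -0.06]
[0.51, 0.0, -0.11]
[0.5, 0.0, -0.15]
[0.49, 0.0, -0.2]
[0.47, 0.0, -0.24]
[0.44, 0.0, -0.28]
[0.42, 0.0, -0.31]
[0.39, 0.0, -0.35]
```

```bash
python3 -m jog '[[[0.5,0,0.08],[0,0,0],0],[[0.5,0,0.02],[0,0,0],0],[[0.5,0,-0.04],[0,0,0],0],[[0.5,0,-0.08],[0,0,0],0],[[0.5,0,-0.13],[0,0,0],0]]'
python3 - <<'E'
from h import *
tilt();arc(5,10)
E
```

```text
time_s: 8.55
eef_pos: [0.5744, 0.0576, 0.1282]
eef_rot: [-0.591, 0.597, -0.385, 0.382]
wrist_force: [-3.5, 3.8, 1.5]
opening: -0.002
turn to restore [ 0.01  -0.008 -0.   ]
t 8.55 ang 6.1 r 0.0577 z 0.1282 F [-3.5  3.8  1.5]
[0.56, -0.18, 0.03]
[0.47, 0.0, -0.23]
[0.45, 0.0, -0.27]
[0.42, 0.0, -0.31]
[0.4, 0.0, -0.34]
[0.37, 0.0, -0.37]
[0.33, 0.0, -0.41]
[0.29, 0.0, -0.43]
[0.26, 0.0, -0.46]
[0.21, 0.0, -0.48]
```

```bash
python3 -m jog '[[[0.5,-0.1,0.1],[0,0,0],0],[[0.48,0,-0.1],[0,0,0],0],[[0.47,0,-0.2],[0,0,0],0],[[0.45,0,-0.25],[0,0,0],0],[[0.42,0,-0.3],[0,0,0],0]]'
python3 - <<'E'
from h import *
tilt();arc(5,10)
c=imaging.camera("wrist");cv2.imwrite("pics/w5.png",c["frame"][:,:,::-1])
print([proj(c,circ(a,.163)).round().tolist() for a in (-30,-40,-50)])
E
```

```text
time_s: 8.97
eef_pos: [0.5787, 0.0317, 0.1292]
eef_rot: [-0.592, 0.596, -0.385, 0.382]
wrist_force: [0.0, 2.5, -0.2]
opening: 0.002
turn to restore [ 0.007 -0.008 -0.001]
t 8.97 ang -17.8 r 0.0648 z 0.1292 F [ 0.   2.5 -0.2]
[0.05, -0.07, -0.73]
[0.34, 0.0, -0.4]
[0.3, 0.0, -0.43]
[0.27, 0.0, -0.45]
[0.22, 0.0, -0.47]
[0.18, 0.0, -0.49]
[0.14, 0.0, -0.5]
[0.09, 0.0, -0.51]
[0.05, 0.0, -0.52]
[0.0, 0.0, -0.52]
[[296.0, 337.0], [308.0, 354.0], [315.0, 371.0]]
```

View pics/w5.png

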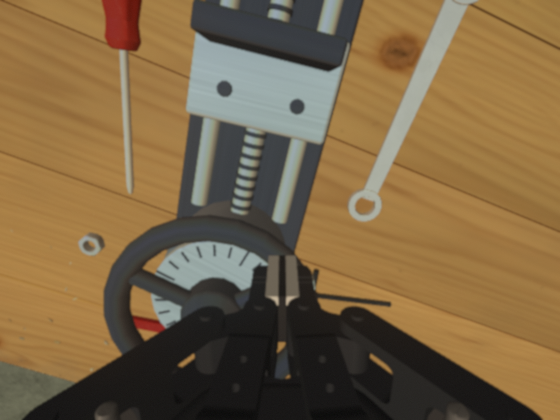

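```bash
python3 -m jog '[[[0.15,0,-0.55],[0,0,0],0],[[0.25,0,-0.45],[0,0,0],0],[[0.25,0,-0.45],[0,0,0],0],[[0.2,0,-0.47],[0,0,0],0],[[0.17,0,-0.48],[0,0,0],0]]'
python3 - <<'E'
from h import *
tilt();arc(4,8)
E
```

```text
time_s: 9.43
eef_pos: [0.5615, 0.009, 0.1304]
eef_rot: [-0.592, 0.595, -0.384, 0.384]
wrist_force: [2.8, 2.6, 0.1]
opening: 0.001
turn to restore [ 0.003 -0.009  0.003]
t 9.43 ang -43.7 r 0.0615 z 0.1304 F [2.8 2.6 0.1]
[0.0, 0.04, -0.45]
[0.12, 0.0, -0.4]
[0.09, 0.0, -0.41]
[0.06, 0.0, -0.41]
[0.03, 0.0, -0.42]
[0.0, 0.0, -0.42]
[-0.03, 0.0, -0.42]
[-0.06, 0.0, -0.41]
```

Now five slower steps, to about finger -63°. Then I'll back off and measure.

```bash
python3 -m jog '[[[0.05,0,-0.42],[0,0,0],0],[[0.1,0,-0.4],[0,0,0],0],[[0.07,0,-0.4],[0,0,0],0],[[0.05,0,-0.35],[0,0,0],0],[[0.02,0,-0.2],[0,0,0],0],[[0,0,0],[0,0,0],0]]'
python3 - <<'E'
from h import *
tilt();arc(3,6)
c=imaging.camera("top"); w=imaging.camera("wrist")
cv2.imwrite("pics/p6.png",np.hstack([cv2.resize(c["frame"][190:310,180:330],(400,320)),cv2.resize(w["frame"][150:],(400,320))])[:,:,::-1])
print([((proj(c,circ(a,.163))-[180,190])*400/150).round().tolist() for a in (-70,-80,-90)])
E
```

```text
time_s: 9.93
eef_pos: [0.5441, -0.0024, 0.131]
eef_rot: [-0.592, 0.595, -0.384, 0.384]
wrist_force: [1.3, 2.1, -1.3]
opening: 0.001
turn to restore [ 0.003 -0.01   0.003]
t 9.93 ang -63.3 r 0.0604 z 0.131 F [ 1.3  2.1 -1.3]
[-0.03, 0.1, -0.32]
[-0.01, 0.0, -0.31]
[-0.03, 0.0, -0.31]
[-0.04, 0.0, -0.31]
[-0.06, 0.0, -0.31]
[-0.08, 0.0, -0.3]
[[231.0, 105.0], [235.0, 120.0], [237.0, 135.0]]
```

View pics/p6.png

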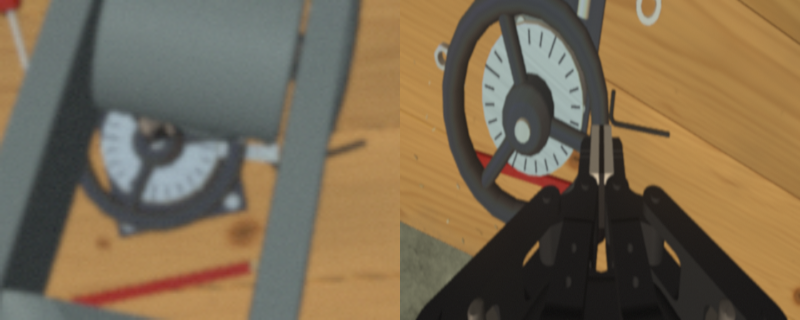

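The spokes in the wrist view (right panel: tips near (508,35), (490,182), (583,140)) give the wheel angle directly.

Run:
```python
from h import *
w=imaging.camera("wrist")
f=w["frame"][150:350,20:320,::-1]
g=cv2.resize(f,None,fx=2.6,fy=2.6,interpolation=cv2.INTER_CUBIC)
for u,v in ((508,35),(490,182),(583,140)):
    X=ray(w,(u-400)*1.4,150+v*270/320,.106);d=X[:2]-C;print(np.hypot(*d).round(4),np.degrees(np.arctan2(d[1],d[0])).round(1))
# predicted: spokes for handle at -84 (green), rim and the pointer direction -97 (red)
P=lambda X: tuple(int(k) for k in (proj(w,X)-[20,150])*2.6)
for a in (0,120,-120): cv2.line(g,P(circ(-84+a,.106,.02)),P(circ(-84+a,.106,.055)),(0,255,0),1)
for a in range(0,360,10): cv2.circle(g,P(circ(a,.112,.0675)),2,(255,255,0),-1)
cv2.line(g,P(circ(-97,.108,.078)),P(circ(-97,.108,.091)),(0,0,255),1)
cv2.imwrite("pics/w7.png",g)
```

```text
0.0442 38.1
0.052 158.8
0.0461 -80.4
```

View pics/w7.png

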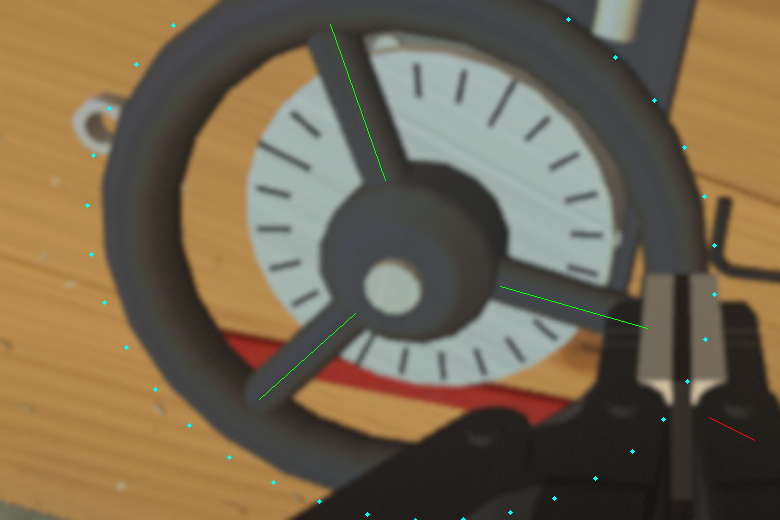

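The spokes put the handle at about -82°, an 18.7° lag behind the finger, which matches the flat-face contact geometry. The pointer is at about -97°, so I'll push about 13–14° more, slowly.

```bash
python3 -m jog '[[[-0.02,0,-0.3],[0,0,0],0],[[-0.02,0,-0.3],[0,0,0],0],[[-0.03,0,-0.3],[0,0,0],0],[[-0.04,0,-0.3],[0,0,0],0],[[-0.04,0,-0.15],[0,0,0],0],[[0,0,0],[0,0,0],0]]'
python3 - <<'E'
from h import *
tilt();arc(3,2)
E
```

```text
time_s: 10.58
eef_pos: [0.5312, -0.0056, 0.1312]
eef_rot: [-0.593, 0.594, -0.383, 0.384]
wrist_force: [1.3, 2.6, -0.8]
opening: -0.005
turn to restore [ 0.    -0.009  0.002]
t 10.58 ang -76.0 r 0.0588 z 0.1312 F [ 1.3  2.6 -0.8]
[0.05, 0.12, -0.33]
[-0.08, -0.0, -0.3]
```

The estimate is now -95°. I'll back off, straight away from the handle, then up, and look.

```bash
python3 -m jog '[[[0,0,0.5],[0,0,0],0],[[0,0,1],[0,0,0],0],[[0,0,1],[0,0,0],0],[[0,0,0.5],[0,0,0],0],[[0,-2,0],[0,0,0],0],[[0,-3,0],[0,0,0],0],[[0,-3,0],[0,0,0],0],[[0,0,0],[0,0,0],0]]'
python3 - <<'E'
from h import *
c=imaging.camera("top"); w=imaging.camera("wrist")
cv2.imwrite("pics/w8.png",w["frame"][:,:,::-1]); cv2.imwrite("pics/t8.png",cv2.resize(c["frame"][190:310,180:330,::-1],None,fx=4,fy=4))
E
```

```text
time_s: 11.25
eef_pos: [0.5608, 0.0073, 0.2105]
eef_rot: [-0.591, 0.598, -0.385, 0.381]
wrist_force: [1.0, -0.9, 1.4]
opening: -0.004
```

View pics/w8.png

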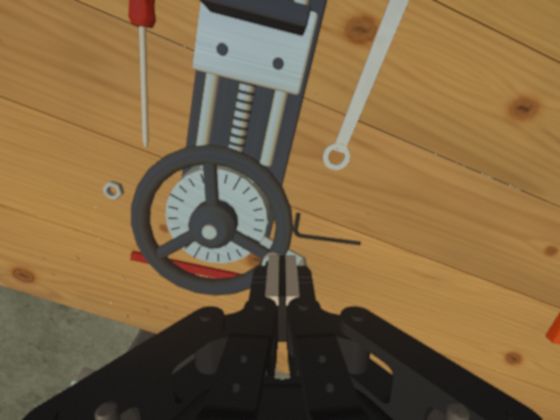

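The handle is hidden behind the gripper at (283,270). I'll move right back so the top camera sees it, keeping above the handle.

```bash
python3 -m jog '[[[0,-2,0],[0,0,0],0],[[1,0,-1.3],[0,0,0],0],[[1.7,0,-2.4],[0,0,0],0],[[1.7,0,-2.4],[0,0,0],0],[[1.7,0,-2.4],[0,0,0],0],[[1.7,0,-2.4],[0,0,0],0],[[1.7,0,-2.4],[0,0,0],0],[[1.7,0,-2.4],[0,0,0],0],[[1.7,0,-2.4],[0,0,0],0],[[1.7,0,-2.4],[0,0,0],0],[[1,0,-1.3],[0,0,0],0],[[0,0,0],[0,0,0],0]]'
python3 - <<'E'
from h import *
c=imaging.camera("top")
g=cv2.resize(c["frame"][190:310,180:330,::-1],None,fx=5,fy=5,interpolation=cv2.INTER_CUBIC)
cv2.imwrite("pics/t9.png",g)
d=c["depth"]; v,u=np.mgrid[:420,:560]
W=(np.stack([(u-c["K"][0,2])/c["K"][0,0]*d,(v-c["K"][1,2])/c["K"][1,1]*d,d],-1)-c["t"])@c["R"]
m=(W[...,2]>.155)&(W[...,2]<.17)&(v>190)&(v<300)&(u>190)&(u<300)
h=W[m].mean(0)[:2];print(m.sum(),h,np.degrees(np.arctan2(*(h-C)[::-1])), "start was -95.9 / px", u[m].mean(),v[m].mean())
E
```

```text
time_s: 12.35
eef_pos: [0.4132, -0.2287, 0.2118]
eef_rot: [-0.589, 0.602, -0.396, 0.367]
wrist_force: [0.1, -0.5, -0.5]
opening: 0.0
60 [ 0.51067207 -0.00638842] -96.23837574331925 start was -95.9 / px 267.73333333333335 243.98333333333332
```

View pics/t9.png

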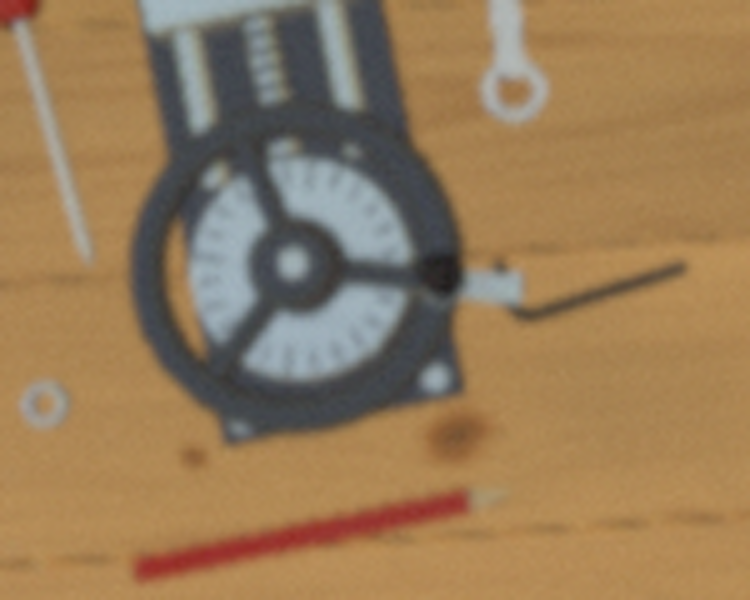

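The handle is back at crop (440,272), level with the pointer and within about half a degree of its start. The carriage has moved away by one pitch, and the loose parts are where they were. The hand is clear, so I'm handing in.

```bash
python3 -m jog '[[[0,0,0],[0,0,0],0],[[0,0,0],[0,0,0],0]]'; python3 -c "
from bench import ctrl
print(ctrl.hand_in())"
```

```text
time_s: 12.57
eef_pos: [0.4134, -0.2261, 0.2097]
eef_rot: [-0.59, 0.601, -0.397, 0.366]
wrist_force: [-0.0, -0.1, 0.0]
opening: 0.001
the job is handed in; nothing more can be done
None
```

I pushed the hand wheel one full clockwise turn by its handle, with the fingers shut and never gripping. Then I took the hand clear and handed in at 12.6 s.

- **Wheel:** the last top view has the handle at -96.2°, against -95.9° at the start, so it is level with the pointer. The carriage has visibly moved away from the wheel; I did not measure the 24 mm.
- **Loose parts:** the nut, pencil, hex key, spanner and screwdriver look unmoved in the last picture. That is by eye in the part of the view around the wheel; only the ends of the spanner and screwdriver show there.
- **Hand:** wrist force is about 0 N, so the robot touches nothing.
- **One slip:** at about 250° round, the fingers slid to the inside of the handle and wedged. The wrist read about 19 N at the end of that call. I backed off, went round behind the handle again and finished at 2–5 N. I only had readings at the end of each call, so I can't rule out a brief peak above that, including over the 25 N limit.

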